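# Weigh a parcel on the spring scale and mark the reading

## Task

Hang the parcel by the eye of its hanger on the hook of the spring scale, letting the scale take the weight gradually, a few centimetres a second at most, and letting go only when it carries the whole weight: no dropping, jerking or bouncing of the scale, and no leaning on the hook. Leave it hanging free and still, then slide the scale's marker down by its knob until it is level with the settled pointer, let go of it, and leave the other things on the table as they are.

Things in the scene. Friction and masses are not known exactly. Their poses are not given: they have to be found in the camera images.
- parcel: Parcel to weigh: the only carton with a rigid grey plastic hanger on top. Carton 76 (x) x 96 (y) x 60 (z) mm, evenly filled, 0.22 to 0.88 kg (varies). The hanger, 151 mm high overall, is an upright plate 8 mm thick (x), 56 mm wide (y), with an eye through it along x and a grip fin above. Origin: centre of the underside, z up. The same after a half turn about z.
- parcel_eye (a point): Ridge of the eye's roof, at (0, 0, 102 mm) of the parcel: the point that rests on the hook. Axes as the parcel. The eye is a window 36 mm wide (y); its floor is 36 mm below the ridge; the roof is two flats that fall from the ridge to both sides by 20 degrees.
- parcel_grip (a point): Grip fin of the hanger, at (0, 0, 130 mm) of the parcel. The fin is 26 mm along x, 14 mm along y (grasp it across y, fingers coming from above); it spans 111 to 151 mm above the underside, so fingertips reaching down to 112 mm stay above the eye.
- stand: Bench spring scale, fixed: dark base plate 170 x 170 x 14 mm (from 50 mm in front of the column axis to 120 mm behind it) and a white spring housing with graduations (the column), 36 x 36 mm, 214 mm high. Origin at the foot of the column axis; its -x side is the hook side and roughly faces the robot, z up.
- hook: Steel hook, an 8 mm bar bent in the x-z plane; it moves with the pointer. Origin: on the column axis, 200 mm above the table when unloaded; axes as the stand. The bar leaves the column to -x, its top at z = 12 mm, drops from x = -70 to -85 mm to a flat seat (x = -85 to -105, bar top z = 0, underside -8 mm), then rises to the free tip (x = -129 at most). The eye passes over the tip along the hook's +x.
- hook_seat (a point): Middle of the hook's seat, on the bar's top surface, at (-95, 0, 0) mm of the hook.
- hook_tip (a point): Top of the hook's free tip, at (-125, 0, 18) mm of the hook.
- pointer (a point): Outer end of the pointer, beside the column on its -y side, 36 mm from the column axis. Hook and pointer move as one, 0 to 90 mm down from zero (200 mm above the table), on a spring of 110 N/m (9.1 mm per newton), lightly damped: it takes a second or two to come to rest. The parcel pulls it down 20 to 79 mm when it hangs free.
- marker_tip (a point): Inner end of the marker's black arrow, beside the end of the pointer. Axes as the stand. It starts 0 to 8 mm below the pointer's zero and slides up and down by its knob, to at most 85 mm below zero, with 2.5 N of friction; it stays where it is left. The reading is marked when it is at the pointer's height to within 4 mm.
- marker_knob (a point): Centre of the marker's black knob, an upright cylinder 24 mm diameter x 24 mm high, on top of a vertical 6 mm rod that carries the arrow; it is 130 mm above the arrow and 50 mm to the -y side of the column axis, with free space around it to take it from above.
- carton_flat: Bystander: low carton 90 x 70 x 45 mm without hanger, origin under its centre.
- carton_tall: Bystander: carton 70 x 70 x 78 mm without hanger, origin under its centre.
- label_roll: Bystander: white roll of labels, 76 mm diameter, 50 mm high, origin under its centre.
- mug: Bystander: white mug, 76 mm diameter, 85 mm high, origin under its centre.
- tape_dispenser: Bystander: desk tape dispenser 150 x 50 x 94 mm, origin under its centre.
- scanner: Bystander: hand scanner lying down, 180 x 62 x 30 mm, origin near its middle, underside.
- screwdriver: Bystander: screwdriver lying on the table.
Things that resemble listed ones, but are neither listed nor needed, are in the scene too. Leave any blue or purple look-alike of the parcel alone.

How it is judged:
By the outcome, as a careful person would: the job done as asked, in the order asked, and still so for the second after the job is handed in, with the robot touching nothing.
It also fails if it takes over 61 s, if anything falls off the work surface, if the arm or the gripper's body presses on something with over 40 N, if the wrist force passes 120 N, or if a joint passes its speed limit or range.

## Robot

A 6-joint arm with a two-finger parallel gripper is mounted at the origin on the work surface. World frame = base frame: x ahead of the robot, y to its left, z up, the work surface at z = 0. Lengths are in m, angles in rad, forces in N, time in s.
With the tool pointing down it reaches from about 0.325 to 0.9 m from the base axis. Payload 3.5 kg.
Tool frame: the origin (TCP) lies midway between the tips of the shut fingers; the grasp point (between the pads) lies arm.tcp_to_grasp behind it (arm.tcp_to_grasp is the distance from the TCP to the grasp point, in m); z points along the fingers, y is the line along which they close (so a half turn about z gives the same grasp; the last joint's range is limited). The gripper opens to 85 mm and grips with 20 to 120 N. Pads are 22 mm wide; open, the fingers measure 114 mm over their backs; the gripper's body (76 mm by 85 mm) begins 54 mm behind the grasp point. The pads swing forward as they close: fully open they stand 13 mm farther back than shut.
Start: joints at [1.128, 0.276, -0.026, 1.268, 0, 1.467], TCP at [0.208, 0.589, 0.231] pointing down, gripper open.
Joint ranges: [-3.12, 3.12], [-0.85, 1.88], [-1.08, 1.24], [-1.95, 2.15], [-1.57, 1.53], [-3.14, 3.14]. Speed limits (rad/s): [2.57, 2.57, 3.14, 3.14, 3.14, 3.14].

## Interface

Orientations are given as a unit quaternion [x, y, z, w].
In Python, from workcell import arm gives the robot as it stands.
- The arm moves only by the tool play_rows, never from a script. Its argument "motion" is a list of rows, each a list of 3 entries, a list of its own where there are three numbers: the shift along the world's x, y, z in m, then the turn, a rotation vector about the world's x, y, z in rad, then the closure, from 0 (fully open) to 1 (shut). A call has exactly 5 rows; each row shifts and turns the commanded pose from where the row before left it; what a row does not reach is not made up. A row lasts 1/12 s, in which the tool goes at most 41.7 mm and 7.16 degrees, less where a joint would pass 70% of its speed; a pose out of reach is approached as far as the arm can. A call is refused whole if a number of a shift passes 0.0417 or a number of a turn 0.125, either way. A call with a gripper value outside its range is refused whole. The fingers move at their own pace and stop on an object; the grip force is fixed at half the most. Time passes only in rows, so rows that do not move let the fingers close, or fill a call up. It gives the time, the measured TCP pose, the force, the opening and the grip force at its end, in the units of the state.
- arm.get_state(): the state, without advancing time (a new reading comes with each control period).
- arm.grab_frame(name): name is "scene" or "top" or "wrist"; returns the picture (384x512x3 uint8, red, green, blue); there is no depth.
- arm.camera_info(name): a dict with "K" (3x3 intrinsics, pixels), "dist" ([k1, k2, p1, p2, k3] as OpenCV has them; the pictures are not rectified), "R" (3x3) and "t" (3): a world point X has camera coordinates R X + t; the wrist camera has in their place "tool_from_camera" (4x4, takes a point from camera to tool coordinates, whose origin is the TCP and whose axes are the flange's). Camera axes: x right, y down, z forward; pixel columns grow to the right and rows downward; lengths in m; the calibration is good to about 2 mm. A picture is of the moment at which its call begins: read the wrist's pose just before it. camera_info takes no time and is no camera call.
- arm.hand_in(): hands the job in; it is judged then, once.
The state is a dict: "time_s": time; "joint_pos": joint angles; "dq": joint speeds; "joint_torque": joint torques, N m; "tcp_pos": TCP position; "orientation": TCP orientation; "contact_force": force on the tool from outside, world axes, zero at the start; "moment": the same for the moment, N m; "finger_gap": finger opening in m; "gripper_force": force on a finger pad.
Only numpy, scipy, OpenCV 4.12 (cv2) and the standard library are available. Lean on these libraries where they do the work, as an engineer would, in place of code of your own. Each camera call takes 0.05 s, during which the arm holds its last target. There are 200 camera calls.

## Working session

There is one attempt and no reset: what is moved stays moved. The work goes in short steps, Python scripts to look and compute and a tool call to move; the robot and the scene stay as the last step left them, time stands still between calls to the robot, and variables do not carry over. Pictures are saved under pics/ and viewed, at most 10 in all, crops included, and the job is handed in when it is done.

Besides the shell and the picture viewer there is one more tool, called after "Emit:" in YAML: its name, and indented under it one key for each argument. play_rows: Moves the arm, as the interface text tells. Its arguments: {"type":"object","properties":{"motion":{"type":"array","items":{"type":"array"}}},"required":["motion"]}

```bash
mkdir -p pics; cat > h.py <<'E'
import numpy as np, cv2
from workcell import arm
from scipy.spatial.transform import Rotation as Rn
def ray(name,uv,state=None):
    c=arm.camera_info(name);K=np.array(c["K"]);d=np.array(c["dist"],float)
    p=cv2.undistortPoints(np.array(uv,float).reshape(-1,1,2),K,d).reshape(-1,2)
    v=np.c_[p,np.ones(len(p))]
    if name=="wrist":
        s=state or arm.get_state();T=np.array(c["tool_from_camera"]);Rt=Rn.from_quat(s["orientation"]).as_matrix()
        Rw=Rt@T[:3,:3];o=Rt@T[:3,3]+np.array(s["tcp_pos"]);return o,v@Rw.T
    R=np.array(c["R"]);t=np.array(c["t"]);return -R.T@t,v@R
def onz(name,uv,z,state=None):
    o,v=ray(name,uv,state);z=np.broadcast_to(np.asarray(z,float),(len(v),));return o+v*((z-o[2])/v[:,2])[:,None]
def onplane(name,uv,p0,n,state=None):
    o,v=ray(name,uv,state);n=np.array(n);return o+v*(((np.array(p0)-o)@n)/(v@n))[:,None]
def tri(n1,uv1,n2,uv2):
    o1,v1=ray(n1,[uv1]);o2,v2=ray(n2,[uv2]);v1=v1[0];v2=v2[0]
    a=np.linalg.lstsq(np.c_[v1,-v2],o2-o1,rcond=None)[0];p=o1+a[0]*v1;q=o2+a[1]*v2
    return (p+q)/2,np.linalg.norm(p-q)
def proj(name,X):
    c=arm.camera_info(name);R=np.array(c["R"]);t=np.array(c["t"])
    return cv2.projectPoints(np.array(X,float).reshape(-1,1,3),cv2.Rodrigues(R)[0],t,np.array(c["K"]),np.array(c["dist"],float))[0].reshape(-1,2)
def grab(name,fn=None):
    im=cv2.cvtColor(np.array(arm.grab_frame(name)),cv2.COLOR_RGB2BGR)
    if fn: cv2.imwrite("pics/"+fn,im)
    return im
E
python3 - <<'E'
from h import *
a=grab("scene","s0.png");b=grab("top","t0.png")
cv2.imwrite("pics/s0b.png",cv2.resize(a,(800,600),interpolation=cv2.INTER_CUBIC));cv2.imwrite("pics/t0b.png",cv2.resize(b,(800,600),interpolation=cv2.INTER_CUBIC))
for n in("scene","top"):
    c=arm.camera_info(n);print(n,ray(n,[[256,192]]))
print(arm.tcp_to_grasp,arm.get_state())
E
```

```text
scene (array([ 1.02153911, -0.70289958,  0.97293767]), array([[-0.44759112,  0.60205595, -0.66131831]]))
top (array([ 0.26928339, -0.03096499,  1.34583914]), array([[ 0.1949127 ,  0.01090567, -0.98076905]]))
0.0187 {'time_s': 0.1, 'joint_pos': array([ 1.12760457e+00,  2.77065728e-01, -2.77901879e-02,  1.26801053e+00,
        1.76492861e-06,  1.46741928e+00]), 'dq': array([-0.00166489, -0.00187826,  0.00465342, -0.00021196, -0.00252149,
       -0.00164133]), 'joint_torque': array([ 2.49894056e-04, -4.46705854e+01,  2.96129608e+01,  8.45577044e-03,
       -1.43138868e-04, -3.63642599e-06]), 'tcp_pos': array([0.20799952, 0.58859598, 0.23024419]), 'orientation': array([ 1.69090951e-01,  9.85599908e-01, -9.96410569e-04, -2.80207705e-04]), 'contact_force': array([ 0.34037102, -1.03646616,  0.47959194]), 'moment': array([ 0.02356665, -0.00571075, -0.0097337 ]), 'gripper_force': 0.0, 'finger_gap': 0.08505632934745588}
```

View pics/s0b.png

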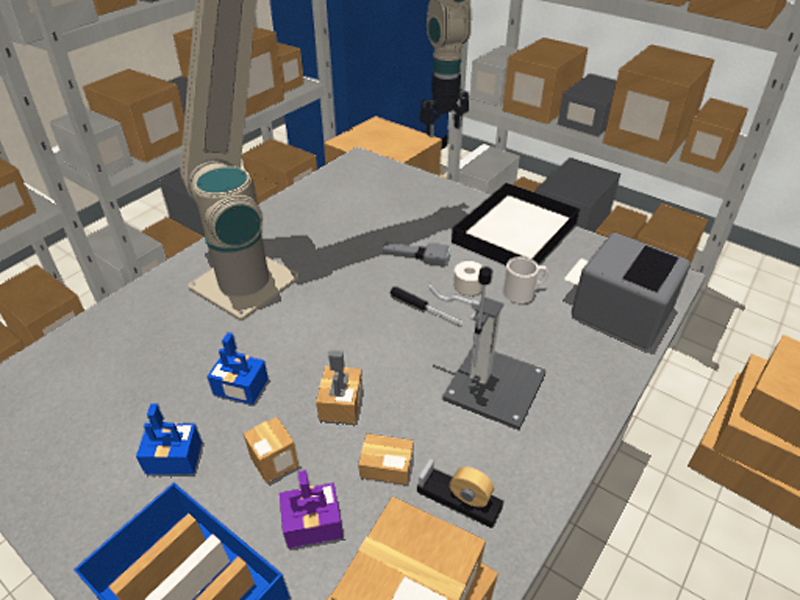

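View pics/t0b.png

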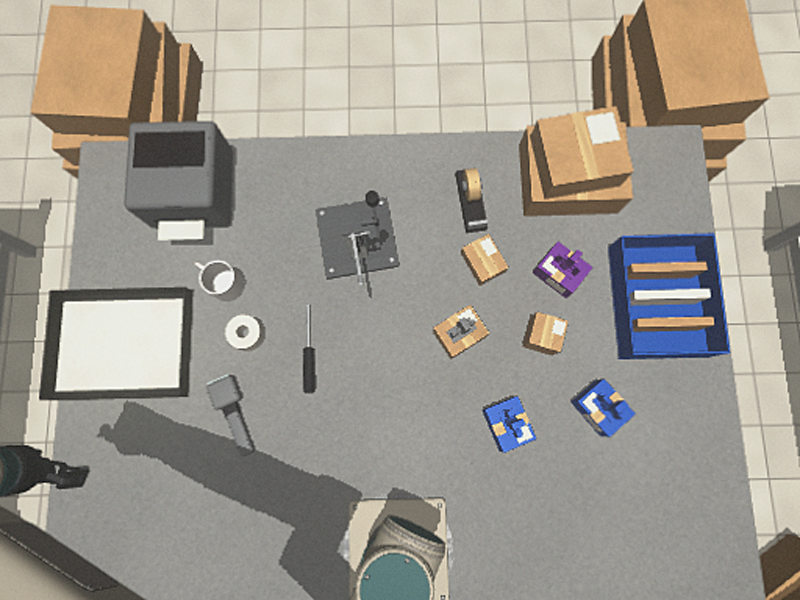

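The pictures show the parcel (tan carton with grey hanger) at scene (340,390) and top (461,331). These could be mistaken for it:
- **Blue look-alikes:** scene (238,372) and (170,445).
- **Purple look-alike:** scene (312,510).
- **Plain cartons:** scene (271,450) and (387,458).

The scale is at scene (485,350) and top (358,238), and the knob is at top (373,199). Next I'll take one close composite to check the choice.

```bash
python3 - <<'E'
import cv2,numpy as np
s=cv2.imread("pics/s0.png");t=cv2.imread("pics/t0.png")
# tiles 100x75 -> x4
def c(im,x,y):return cv2.resize(im[y:y+75,x:x+100],(400,300),interpolation=cv2.INTER_CUBIC)
cv2.imwrite("pics/c0.png",np.vstack([np.hstack([c(s,170,210),c(t,245,180)]),np.hstack([c(s,265,165),c(t,185,115)])]))
E
```

```text
(no output)
```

View pics/c0.png

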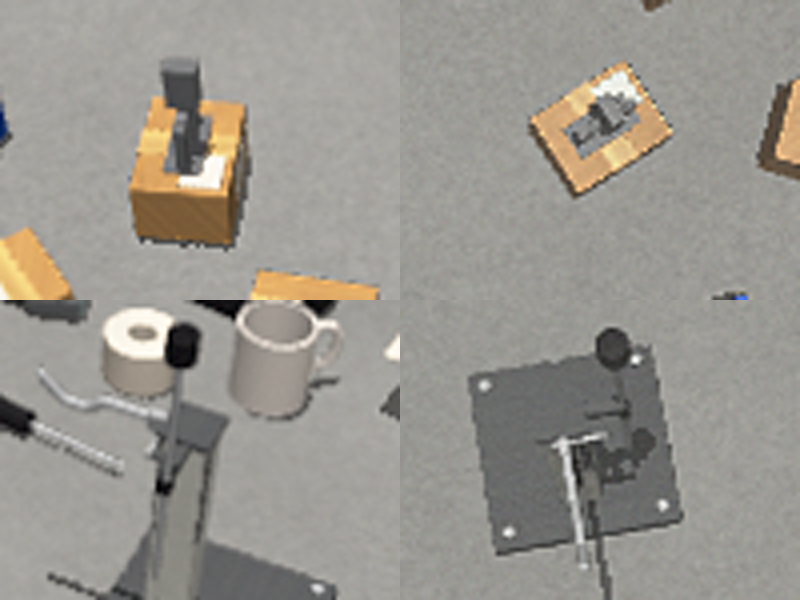

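The crops confirm the parcel: a tan carton with a grey plate and fin. In the top tile its upper face has corners (531,123), (628,64), (672,132) and (577,195). The stand's base plate has corners (470,378), (648,347), (682,522) and (498,553). In the scene tile the knob is at (183,345), and in the top tile at (612,348).

```bash
python3 - <<'E'
from h import *
np.set_printoptions(precision=4,suppress=True)
def T(p,x,y,ox,oy):p=np.array(p,float);return np.c_[(p[:,0]-ox+.5)/4-.5+x,(p[:,1]-oy+.5)/4-.5+y]
t=cv2.imread("pics/t0.png");s=cv2.imread("pics/s0.png")
# parcel
hsv=cv2.cvtColor(t,cv2.COLOR_BGR2HSV)
roi=np.zeros(t.shape[:2],np.uint8);roi[190:232,272:318]=1
m=((hsv[...,1]>80)&(hsv[...,0]<30)&(roi>0)).astype(np.uint8)
pts=cv2.findNonZero(m);r=cv2.minAreaRect(cv2.convexHull(pts));print("tan rect",r)
pc=onz("top",T([(531,123),(628,64),(672,132),(577,195)],245,180,400,0),.06)
def rep(pc):
    print(pc[:,:2].tolist());print("sides",[np.linalg.norm(pc[i]-pc[(i+1)%4])for i in range(4)],"c",pc.mean(0))
    d1=pc[1]-pc[0]+pc[2]-pc[3];d2=pc[0]-pc[3]+pc[1]-pc[2];print("ang",np.degrees(np.arctan2(d1[1],d1[0])),np.degrees(np.arctan2(d2[1],d2[0])))
rep(pc); rep(onz("top",cv2.boxPoints(r),.06))
b=onz("top",T([(470,378),(648,347),(682,522),(498,553)],185,115,400,300),.014);print("base");rep(b)
kt=T([(612,348)],185,115,400,300)[0];ks=T([(183,345)],265,165,0,300)[0]
print("knob",tri("top",kt,"scene",ks))
print("tip",tri("top",T([(584,566)],185,115,400,300)[0],"scene",T([(41,371)],265,165,0,300)[0]))
print("fin",tri("top",T([(612,106)],245,180,400,0)[0],"scene",T([(182,62)],170,210,0,0)[0]))
E
```

```text
tan rect ((294.3461608886719, 211.76922607421875), (22.742708206176758, 29.12175941467285), 56.30992889404297)
[[0.4595098478103334, -0.0876062151236022], [0.5081926165142341, -0.17191772076777326], [0.4488708005067988, -0.20624712159844746], [0.39764278843471, -0.1240485848569228]]
sides [np.float64(0.09735729018755905), np.float64(0.06853893503559201), np.float64(0.096855091055173), np.float64(0.07180236310572898)] c [ 0.4536 -0.1475  0.06  ]
ang -59.035040317824745 30.284035468039793
[[0.4596002876338403, -0.08269244484303201], [0.5131584815032411, -0.16713537799591396], [0.44706014234137825, -0.20663802244451515], [0.394546519010586, -0.12279683346408524]]
sides [np.float64(0.09999544534634769), np.float64(0.07700291785633352), np.float64(0.09892939707175258), np.float64(0.07642221403987436)] c [ 0.4536 -0.1448  0.06  ]
ang -57.77620006395324 31.257017671232713
base
[[0.7551321963704889, 0.17618861263370658], [0.7805014286770178, 0.01265753324829607], [0.6140277224559061, -0.01484355409695911], [0.5898281670001292, 0.15035042930810738]]
sides [np.float64(0.1654871954949387), np.float64(0.168729975606483), np.float64(0.16695709220482552), np.float64(0.16731118863854866)] c [0.6849 0.0811 0.014 ]
ang -81.42491470063467 9.133181227688377
knob (array([0.661 , 0.0276, 0.3242]), np.float64(0.0008573463513761194))
tip (array([0.5291, 0.0574, 0.2156]), np.float64(0.0009086363330213211))
fin (array([ 0.4578, -0.1473,  0.1534]), np.float64(0.0005912082087603321))
```

Measurements, which agree with the given sizes:
- **Parcel:** (0.455, -0.146), x axis at about 31°.
- **Stand axis:** about (0.651, 0.076), yaw about 8.9°.
- **Hook tip:** z 0.216.
- **Knob:** z 0.324.

I'll move above the parcel now.

Emit:
play_rows:
  motion:
    - [[0.0124,-0.0368,0],[0,0,0.044],0]
    - [[0.0124,-0.0368,0],[0,0,0.044],0]
    - [[0.0124,-0.0368,0],[0,0,0.044],0]
    - [[0.0124,-0.0368,0],[0,0,0.044],0]
    - [[0.0124,-0.0368,0],[0,0,0.044],0]

```text
time_s: 0.52
tcp_pos: [0.2701, 0.4033, 0.2307]
orientation: [0.058, 0.998, -0.0, -0.0]
contact_force: [1.5, -1.2, 0.6]
finger_gap: 0.0859
gripper_force: 0.0
```

Emit:
play_rows:
  motion:
    - [[0.0124,-0.0368,0],[0,0,0.044],0]
    - [[0.0124,-0.0368,0],[0,0,0.044],0]
    - [[0.0124,-0.0368,0],[0,0,0.044],0]
    - [[0.0124,-0.0368,0],[0,0,0.044],0]
    - [[0.0124,-0.0368,0],[0,0,0.044],0]

```text
time_s: 0.93
tcp_pos: [0.332, 0.2194, 0.231]
orientation: [-0.052, 0.999, -0.0, -0.0]
contact_force: [0.5, 0.3, 0.3]
finger_gap: 0.0856
gripper_force: 0.0
```

Emit:
play_rows:
  motion:
    - [[0.0124,-0.0368,0],[0,0,0.044],0]
    - [[0.0124,-0.0368,0],[0,0,0.044],0]
    - [[0.0124,-0.0368,0],[0,0,0.044],0]
    - [[0.0124,-0.0368,0],[0,0,0.044],0]
    - [[0.0124,-0.0368,0],[0,0,0.044],0]

```text
time_s: 1.35
tcp_pos: [0.3941, 0.0354, 0.2312]
orientation: [-0.16, 0.987, 0.0, 0.0]
contact_force: [0.8, -0.4, 0.1]
finger_gap: 0.0853
gripper_force: 0.0
```

Emit:
play_rows:
  motion:
    - [[0.0124,-0.0368,0],[0,0,0.044],0]
    - [[0.0124,-0.0368,0],[0,0,0.044],0]
    - [[0.0124,-0.0368,0],[0,0,0.044],0]
    - [[0.0124,-0.0368,0],[0,0,0.044],0]
    - [[0.0124,-0.0368,0],[0,0,0.044],0]

```text
time_s: 1.77
tcp_pos: [0.4561, -0.1487, 0.2309]
orientation: [-0.268, 0.964, 0.0, -0.0]
contact_force: [0.2, -0.5, 0.2]
finger_gap: 0.0854
gripper_force: 0.0
```

```bash
python3 - <<'E'
from h import *
np.set_printoptions(precision=4,suppress=True)
s=arm.get_state();w=grab("wrist","w1.png");print(s["time_s"],s["tcp_pos"],Rn.from_quat(s["orientation"]).as_matrix(),s["joint_pos"]);print(arm.camera_info("wrist")["tool_from_camera"])
E
```

```text
1.7667 [ 0.4561 -0.1487  0.2309] [[-0.8568 -0.5156 -0.0005]
 [-0.5156  0.8568  0.0004]
 [ 0.0002  0.0006 -1.    ]] [-0.4501  0.0181 -0.3297  1.2236  0.0002 -0.9918]
[[-0.0007 -0.9612 -0.2759  0.0684]
 [ 1.     -0.0002 -0.002   0.0002]
 [ 0.0019 -0.2759  0.9612 -0.1433]
 [ 0.      0.      0.      1.    ]]
```

View pics/w1.png

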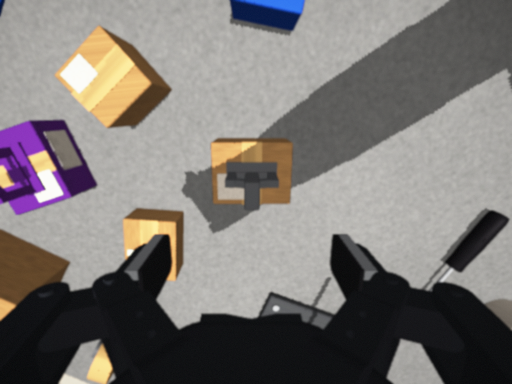

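The wrist view shows the parcel square to the gripper. The carton top spans (212,140) to (292,203), the fin is at (252,195), and the fingers are at (155,250) and (350,250). I'll refine the pose from this view.

```bash
python3 - <<'E'
from h import *
np.set_printoptions(precision=4,suppress=True)
w=cv2.imread("pics/w1.png");hsv=cv2.cvtColor(w,cv2.COLOR_BGR2HSV)
m=((hsv[...,1]>80)&(hsv[...,0]<30)).astype(np.uint8);m[:, :200]=0;m[:,305:]=0;m[:125]=0;m[215:]=0
r=cv2.minAreaRect(cv2.convexHull(cv2.findNonZero(m)));bx=cv2.boxPoints(r);print(r)
p=onz("wrist",bx,.06);print(p[:,:2],p.mean(0),[np.linalg.norm(p[i]-p[i-1])for i in range(4)])
for i in range(4):
    d=p[i]-p[i-1];print(np.degrees(np.arctan2(d[1],d[0])))
g=(hsv[...,1]<60)&(hsv[...,2]<120);g[:,:235]=0;g[:,270:]=0;g[:190]=0;g[222:]=0
for y in range(180,214,3):print(y,hsv[y,222:284:3,2])
E
```

```text
((251.5, 171.0), (66.0, 81.0), 90.0)
[[ 0.4488 -0.217 ]
 [ 0.4007 -0.1366]
 [ 0.468  -0.0923]
 [ 0.5198 -0.1784]] [ 0.4593 -0.1561  0.06  ] [np.float64(0.08079195132973647), np.float64(0.0936833207867269), np.float64(0.08055640089384986), np.float64(0.10045589991687075)]
-151.51889814120466
120.88017825948467
33.29230519524162
-58.9851521409161
180 [186 105  68  65  63  64  62  57  52  51  52  53  51  61  62  66  66  66
  65 128 146]
183 [186 112  76  76  74  75  75  72  69  70  71  72  68  74  75  75  78  77
  77 126 144]
186 [186 119  87  85  88  86  82  74  76  78  77  77  74  74  76  78  79  81
  80 127 141]
189 [182 189 188 186 187 188 185 159  75  78  77  76  73 148 139 145 142 143
 141 142 140]
192 [186 185 185 191 190 191 186 172  75  78  77  77  72 159 149 151 152 148
 142 140 137]
195 [190 191 188 189 188 187 191 171  75  77  77  77  73 158 146 146 147 147
 144 144 143]
198 [183 185 181 182 181 181 184 167  74  77  76  76  72 156 144 143 145 145
 145 143 143]
201 [144 142 143 143 143 143 144 149  75  77  77  78  72 152 144 145 144 142
 139 140 139]
204 [104 101 103 105 102 103 106 128  74  77  77  79  75 146 160 159 166 171
 167 166 166]
207 [ 94  92  95  94  92  94  94  87  74  76  76  75  80 178 177 182 184 184
 182 183 188]
210 [ 94  97  96  92  90  93  95  94  85  82  91 128 152 182 182 184 182 183
 176 180 183]
213 [ 95  94  91  95  93  95  94  94  96 140 177 181 183 183 186 178 179 185
 174 179 183]
```

```bash
python3 - <<'E'
from h import *
np.set_printoptions(precision=4,suppress=True)
s=arm.get_state();print(s["time_s"],s["tcp_pos"],s["dq"])
f=onz("wrist",[[245.7,209.5],[259.3,208.5]],.151);print(f,f.mean(0)-.013*np.array([np.cos(.54),np.sin(.54),0]))
X=np.array([.4536,-.1475,.06]);
w=grab("wrist","w2.png");hsv=cv2.cvtColor(w,cv2.COLOR_BGR2HSV)
m=((hsv[...,1]>80)&(hsv[...,0]<30)).astype(np.uint8);m[:, :200]=0;m[:,305:]=0;m[:125]=0;m[215:]=0
x,y,ww,hh=cv2.boundingRect(m);print(x,y,ww,hh)
p=onz("wrist",[[x,y+hh],[x+ww,y+hh]],.06,s);mid=p.mean(0);print("far edge",p,np.linalg.norm(p[0]-p[1]),"centre",mid-.038*np.array([np.cos(.54),np.sin(.54),0]))
g=(hsv[...,2]<100)&(hsv[...,1]<80)
for r in(192,200,206):print(r,np.where(g[r,238:270])[0][[0,-1]]+238)
print(arm.get_state()["tcp_pos"])
E
```

```text
1.8167 [ 0.4597 -0.1551  0.2312] [ 0.0741 -0.043  -0.0355  0.031   0.0491  0.2302]
[[ 0.4739 -0.1527  0.151 ]
 [ 0.4668 -0.1428  0.151 ]] [ 0.4592 -0.1544  0.151 ]
218 138 82 67
far edge [[ 0.5164 -0.1703  0.06  ]
 [ 0.464  -0.0831  0.06  ]] 0.10174524983651635 centre [ 0.4576 -0.1463  0.06  ]
192 [254 268]
200 [254 268]
206 [238 267]
[ 0.4581 -0.1516  0.2311]
```

Emit:
play_rows:
  motion:
    - [[0,0,-0.01],[0,0,0],0]
    - [[0,0,-0.01],[0,0,0],0]
    - [[0,0,-0.01],[0,0,0],0]
    - [[0,0,0],[0,0,0],0]
    - [[0,0,0],[0,0,0],0]

```text
time_s: 2.28
tcp_pos: [0.4549, -0.145, 0.1998]
orientation: [-0.268, 0.964, 0.001, -0.001]
contact_force: [0.2, -0.3, 0.8]
finger_gap: 0.0854
gripper_force: 0.0
```

```bash
python3 - <<'E'
from h import *
np.set_printoptions(precision=4,suppress=True)
s=arm.get_state();print(s["time_s"],s["tcp_pos"],s["dq"]);R=Rn.from_quat(s["orientation"]).as_matrix()
w=grab("wrist","w3.png");hsv=cv2.cvtColor(w,cv2.COLOR_BGR2HSV)
m=((hsv[...,1]>80)&(hsv[...,0]<30)).astype(np.uint8);m[:, :195]=0;m[:,315:]=0;m[:110]=0;m[225:]=0
k=cv2.connectedComponentsWithStats(m)[2];print(k[1:][k[1:,4]>50])
x,y,ww,hh=cv2.boundingRect(m)
p=onz("wrist",[[x,y+hh],[x+ww,y+hh]],.06,s);print("far edge len",np.linalg.norm(p[0]-p[1]),"centre",p.mean(0)-.038*np.array([np.cos(.54),np.sin(.54),0]),np.degrees(np.arctan2(*(p[1]-p[0])[1::-1])))
g=(hsv[...,2]<95)&(hsv[...,1]<80)
for r in(190,200,206,212,216,220):print(r,(np.where(g[r,230:290])[0]+230)[[0,-1]] if g[r,230:290].any() else None)
f=onz("wrist",[[256-.0,212]],.151,s);print((f-s["tcp_pos"])@R)
E
```

```text
2.2833 [ 0.4549 -0.145   0.1998] [-0.0039 -0.0105  0.0335  0.0034 -0.0015 -0.0017]
[[ 203  140   90   73 3853]]
far edge len 0.10143051997447705 centre [ 0.4574 -0.1468  0.06  ] 120.98526818386055
190 [230 276]
200 [239 255]
206 [239 255]
212 [238 255]
216 [230 255]
220 [230 254]
[[-0.004   0.004   0.0488]]
```

View pics/w3.png

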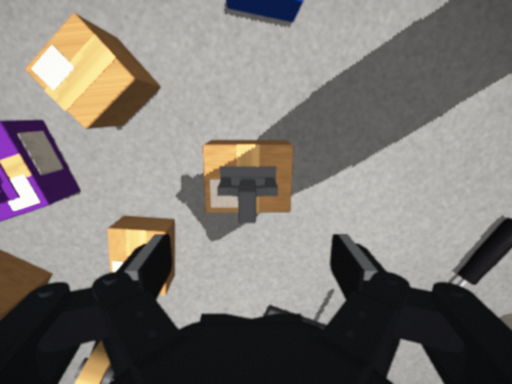

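The gripper is aligned, and the fin centre at column 247 is about 4 mm off along the finger axis. I'll correct for that while descending, then close.

Emit:
play_rows:
  motion:
    - [[0.0015,-0.003,-0.017],[0,0,0],0]
    - [[0,0,-0.02],[0,0,0],0]
    - [[0,0,-0.02],[0,0,0],0]
    - [[0,0,-0.018],[0,0,0],0]
    - [[0,0,-0.01],[0,0,0],0]

```text
time_s: 2.75
tcp_pos: [0.457, -0.1488, 0.1149]
orientation: [-0.267, 0.964, 0.001, -0.001]
contact_force: [0.0, -0.3, 0.7]
finger_gap: 0.0855
gripper_force: 0.0
```

Emit:
play_rows:
  motion:
    - [[0,0,0],[0,0,0],0]
    - [[0,0,0],[0,0,0],0.4]
    - [[0,0,0],[0,0,0],0.7]
    - [[0,0,0],[0,0,0],1]
    - [[0,0,0],[0,0,0],1]

```text
time_s: 3.17
tcp_pos: [0.4588, -0.1502, 0.1176]
orientation: [-0.267, 0.964, -0.001, 0.001]
contact_force: [0.7, 0.5, 0.3]
finger_gap: 0.0384
gripper_force: 0.0
```

Emit:
play_rows:
  motion:
    - [[0,0,0],[0,0,0],1]
    - [[0,0,0],[0,0,0],1]
    - [[0,0,0],[0,0,0],1]
    - [[0,0,0],[0,0,0],1]
    - [[0,0,0],[0,0,0],1]

```text
time_s: 3.58
tcp_pos: [0.4576, -0.1495, 0.1165]
orientation: [-0.267, 0.964, 0.0, -0.0]
contact_force: [-1.0, 2.0, 2.3]
finger_gap: 0.0131
gripper_force: 62.2
```

Gripped, with a 13 mm gap and 62 N. Next I'll lift, then carry the parcel to a point in front of the hook while turning it.

Emit:
play_rows:
  motion:
    - [[0,0,0.006],[0,0,0],1]
    - [[0,0,0.012],[0,0,0],1]
    - [[0,0,0.018],[0,0,0],1]
    - [[0,0,0.02],[0,0,0],1]
    - [[0,0,0.02],[0,0,0],1]

```text
time_s: 4.0
tcp_pos: [0.4564, -0.1493, 0.1916]
orientation: [-0.267, 0.964, 0.001, -0.001]
contact_force: [0.6, -0.4, -5.2]
finger_gap: 0.0133
gripper_force: 60.9
```

Emit:
play_rows:
  motion:
    - [[0,0,0.02],[0,0,0],1]
    - [[0,0.005,0.02],[0,0,0],1]
    - [[0,0.01,0.017],[0,0,-0.01],1]
    - [[0,0.015,0.01],[0,0,-0.02],1]
    - [[0,0.02,0],[0,0,-0.038],1]

```text
time_s: 4.42
tcp_pos: [0.4591, -0.1008, 0.2613]
orientation: [-0.232, 0.973, -0.002, 0.001]
contact_force: [0.5, -0.1, -6.3]
finger_gap: 0.0132
gripper_force: 60.9
```

Emit:
play_rows:
  motion:
    - [[0,0.02,0],[0,0,-0.04],1]
    - [[0,0.02,0],[0,0,-0.04],1]
    - [[0,0.02,0],[0,0,-0.04],1]
    - [[0,0.02,0],[0,0,-0.04],1]
    - [[0,0.02,0],[0,0,-0.04],1]

```text
time_s: 4.83
tcp_pos: [0.4567, 0.0011, 0.258]
orientation: [-0.135, 0.991, 0.0, -0.001]
contact_force: [-0.5, -0.3, -5.7]
finger_gap: 0.0135
gripper_force: 60.9
```

Emit:
play_rows:
  motion:
    - [[0,0.02,0],[0,0,-0.04],1]
    - [[0,0.013,0],[0,0,-0.04],1]
    - [[-0.003,0.008,0],[0,0,-0.02],1]
    - [[0,0.004,0],[0,0,-0.016],1]
    - [[0,0,0],[0,0,0],1]

```text
time_s: 5.25
tcp_pos: [0.454, 0.0458, 0.2583]
orientation: [-0.078, 0.997, 0.0, -0.001]
contact_force: [1.2, -0.3, -5.6]
finger_gap: 0.0134
gripper_force: 60.9
```

Emit:
play_rows:
  motion:
    - [[0,0,0],[0,0,0],1]
    - [[0,0,0],[0,0,0],1]
    - [[0,0,0],[0,0,0],1]
    - [[0,0,0],[0,0,0],1]
    - [[0,0,0],[0,0,0],1]

```text
time_s: 5.67
tcp_pos: [0.4549, 0.0448, 0.2593]
orientation: [-0.078, 0.997, -0.0, -0.0]
contact_force: [-0.1, -0.3, -5.3]
finger_gap: 0.0133
gripper_force: 60.9
```

```bash
python3 - <<'E'
from h import *
np.set_printoptions(precision=4,suppress=True)
s=arm.get_state();print(s["time_s"],s["tcp_pos"],Rn.from_quat(s["orientation"]).as_matrix(),s["contact_force"])
a=grab("scene","s2.png");b=grab("top","t2.png")
def c(im,x,y):return cv2.resize(im[y:y+100,x:x+133],(532,400),interpolation=cv2.INTER_CUBIC)[:, :400]
u=proj("scene",[[.53,.06,.2]])[0];v=proj("top",[[.53,.06,.2]])[0];print(u,v)
o=[int(u[0])-60,int(u[1])-50,int(v[0])-50,int(v[1])-50];print(o)
cv2.imwrite("pics/c2.png",np.hstack([c(a,o[0],o[1]),c(b,o[2],o[3])]))
E
```

```text
5.6667 [0.4549 0.0448 0.2593] [[-0.9879 -0.1549  0.    ]
 [-0.1549  0.9879 -0.0001]
 [ 0.     -0.0001 -1.    ]] [-0.1239 -0.2578 -5.2905]
[275.5672 185.8566] [230.2802 182.1069]
[215, 135, 180, 132]
```

View pics/c2.png

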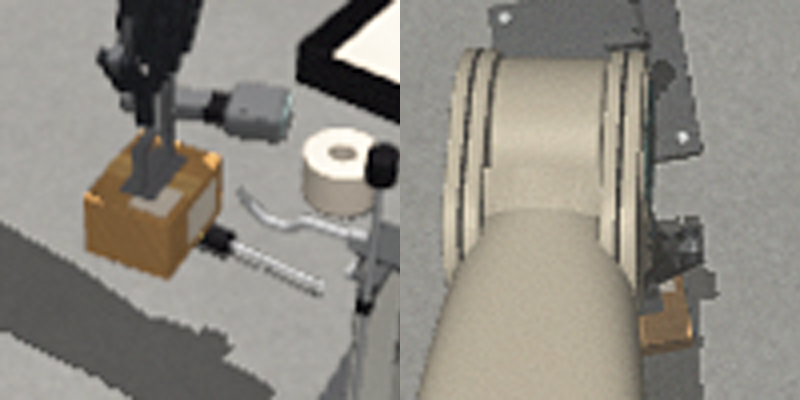

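The wrist reads about 5.5 N of weight, so I expect about 50 mm of scale travel. In the scene tile the parcel hangs straight in front of the hook tip (243,193), and the arm hides it from above. The yaw matches at 8.9°. Now I'll approach and thread the eye over the tip.

Emit:
play_rows:
  motion:
    - [[0.008,0.0013,-0.002],[0,0,0],1]
    - [[0.015,0.0023,-0.004],[0,0,0],1]
    - [[0.019,0.003,-0.004],[0,0,0],1]
    - [[0.015,0.0023,-0.003],[0,0,0],1]
    - [[0.008,0.0013,-0.002],[0,0,0],1]

```text
time_s: 6.18
tcp_pos: [0.5223, 0.0557, 0.2438]
orientation: [-0.078, 0.997, 0.0, 0.001]
contact_force: [0.0, 0.0, -5.5]
finger_gap: 0.013
gripper_force: 61.0
```

Emit:
play_rows:
  motion:
    - [[0,0,0],[0,0,0],1]
    - [[0,0,0],[0,0,0],1]
    - [[0,0,0],[0,0,0],1]
    - [[0,0,0],[0,0,0],1]
    - [[0,0,0],[0,0,0],1]

```text
time_s: 6.6
tcp_pos: [0.5192, 0.0554, 0.2446]
orientation: [-0.078, 0.997, -0.0, 0.0]
contact_force: [-0.7, 0.3, -6.3]
finger_gap: 0.0132
gripper_force: 61.0
```

```bash
python3 - <<'E'
from h import *
s=arm.get_state();print(s["time_s"],s["tcp_pos"],s["contact_force"])
a=grab("scene","s3.png")
cv2.imwrite("pics/c3.png",cv2.resize(a[150:240,220:340],(800,600),interpolation=cv2.INTER_CUBIC))
E
```

```text
6.6 [0.51918946 0.05540285 0.24455148] [-0.66984549  0.26000673 -6.3197411 ]
```

View pics/c3.png

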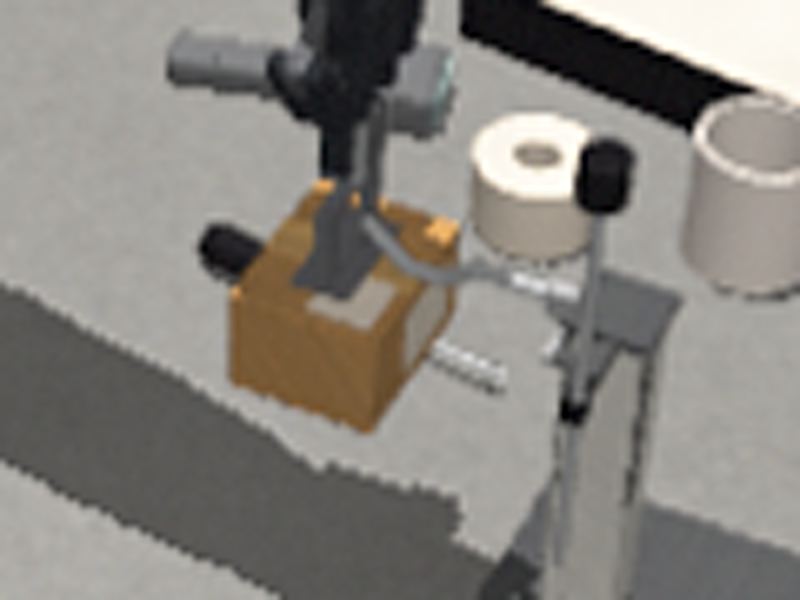

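The hook tip, at (370,220) in this crop, sits right in front of the plate at eye height. Next I'll thread it in small steps, following the bar's slope.

Emit:
play_rows:
  motion:
    - [[0.004,0.0006,0],[0,0,0],1]
    - [[0.004,0.0006,-0.001],[0,0,0],1]
    - [[0.004,0.0006,-0.002],[0,0,0],1]
    - [[0.004,0.0006,-0.0025],[0,0,0],1]
    - [[0.004,0.0006,-0.0025],[0,0,0],1]

```text
time_s: 7.07
tcp_pos: [0.5404, 0.0585, 0.236]
orientation: [-0.078, 0.997, 0.0, 0.0]
contact_force: [-0.6, 0.3, -6.0]
finger_gap: 0.0131
gripper_force: 60.9
```

Emit:
play_rows:
  motion:
    - [[0.004,0.0006,-0.0025],[0,0,0],1]
    - [[0.004,0.0006,-0.0025],[0,0,0],1]
    - [[0.004,0.0006,-0.002],[0,0,0],1]
    - [[0.004,0.0006,-0.0015],[0,0,0],1]
    - [[0.0025,0.0006,-0.001],[0,0,0],1]

```text
time_s: 7.48
tcp_pos: [0.5589, 0.0615, 0.2264]
orientation: [-0.078, 0.997, -0.0, -0.0]
contact_force: [-0.1, -0.9, -5.9]
finger_gap: 0.0134
gripper_force: 60.9
```

Emit:
play_rows:
  motion:
    - [[0,0,0],[0,0,0],1]
    - [[0,0,0],[0,0,0],1]
    - [[0,0,0],[0,0,0],1]
    - [[0,0,0],[0,0,0],1]
    - [[0,0,0],[0,0,0],1]

```text
time_s: 7.9
tcp_pos: [0.5582, 0.0614, 0.227]
orientation: [-0.078, 0.997, -0.0, 0.0]
contact_force: [0.6, 0.7, -4.0]
finger_gap: 0.0136
gripper_force: 60.9
```

```bash
python3 - <<'E'
from h import *
s=arm.get_state();print(s["time_s"],s["tcp_pos"],s["contact_force"])
a=grab("scene","s4.png")
cv2.imwrite("pics/c4.png",cv2.resize(a[150:240,220:340],(800,600),interpolation=cv2.INTER_CUBIC))
E
```

```text
7.9 [0.55821403 0.06144196 0.22702063] [ 0.58620472  0.65858956 -3.99378544]
```

View pics/c4.png

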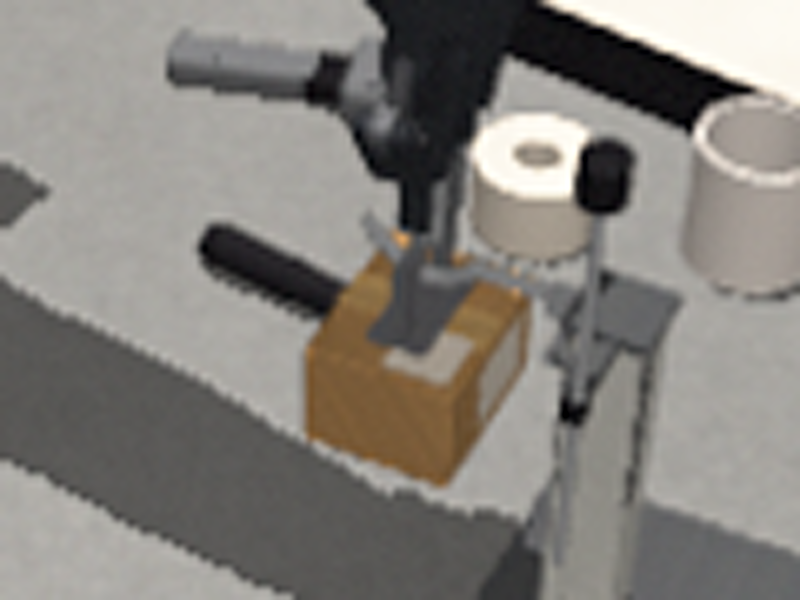

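The eye is threaded. The tip shows on the far side of the plate at (370,220), and the hook is still at its zero height. Now I'll lower at about 24 mm/s.

Emit:
play_rows:
  motion:
    - [[0,0,-0.001],[0,0,0],1]
    - [[0,0,-0.002],[0,0,0],1]
    - [[0,0,-0.002],[0,0,0],1]
    - [[0,0,-0.002],[0,0,0],1]
    - [[0,0,-0.002],[0,0,0],1]

```text
time_s: 8.37
tcp_pos: [0.5582, 0.0614, 0.2175]
orientation: [-0.078, 0.997, -0.0, -0.0]
contact_force: [-0.5, 0.2, -5.3]
finger_gap: 0.0132
gripper_force: 60.9
```

Emit:
play_rows:
  motion:
    - [[0,0,-0.002],[0,0,0],1]
    - [[0,0,-0.002],[0,0,0],1]
    - [[0,0,-0.002],[0,0,0],1]
    - [[0,0,-0.002],[0,0,0],1]
    - [[0,0,-0.002],[0,0,0],1]

```text
time_s: 8.78
tcp_pos: [0.5583, 0.0615, 0.2077]
orientation: [-0.078, 0.997, 0.0, -0.0]
contact_force: [-0.5, -0.5, -5.3]
finger_gap: 0.013
gripper_force: 61.0
```

Emit:
play_rows:
  motion:
    - [[0,0,-0.002],[0,0,0],1]
    - [[0,0,-0.002],[0,0,0],1]
    - [[0,0,-0.002],[0,0,0],1]
    - [[0,0,-0.002],[0,0,0],1]
    - [[0,0,-0.002],[0,0,0],1]

```text
time_s: 9.2
tcp_pos: [0.5583, 0.0615, 0.1978]
orientation: [-0.078, 0.997, -0.0, 0.0]
contact_force: [-1.4, -0.2, -4.0]
finger_gap: 0.0135
gripper_force: 61.2
```

Emit:
play_rows:
  motion:
    - [[0,0,-0.002],[0,0,0],1]
    - [[0,0,-0.002],[0,0,0],1]
    - [[0,0,-0.002],[0,0,0],1]
    - [[0,0,-0.002],[0,0,0],1]
    - [[0,0,-0.002],[0,0,0],1]

```text
time_s: 9.62
tcp_pos: [0.5584, 0.0614, 0.1878]
orientation: [-0.078, 0.997, -0.0, 0.0]
contact_force: [-0.4, -0.6, -1.6]
finger_gap: 0.0133
gripper_force: 61.4
```

```bash
python3 - <<'E'
from h import *
s=arm.get_state();print(s["time_s"],s["tcp_pos"],s["contact_force"],s["moment"])
a=grab("scene","s5.png")
for i in range(4):
    s=arm.get_state();print(s["tcp_pos"][2],s["contact_force"]);grab("wrist")
cv2.imwrite("pics/c5.png",cv2.resize(a[150:240,220:340],(800,600),interpolation=cv2.INTER_CUBIC))
E
```

```text
9.6167 [0.55836234 0.06144239 0.18777883] [-0.41149333 -0.57561481 -1.62308531] [-0.02992543  0.24254237  0.00079848]
0.1873698182553163 [-0.00877614 -0.75194048 -3.66647185]
0.18754219978705544 [-0.2905728  -0.72898685 -3.2596128 ]
0.18773137778136914 [ 0.08334892  0.28002171 -3.13754847]
0.18785894561498706 [-1.61877623 -0.33157364 -3.28675494]
```

View pics/c5.png

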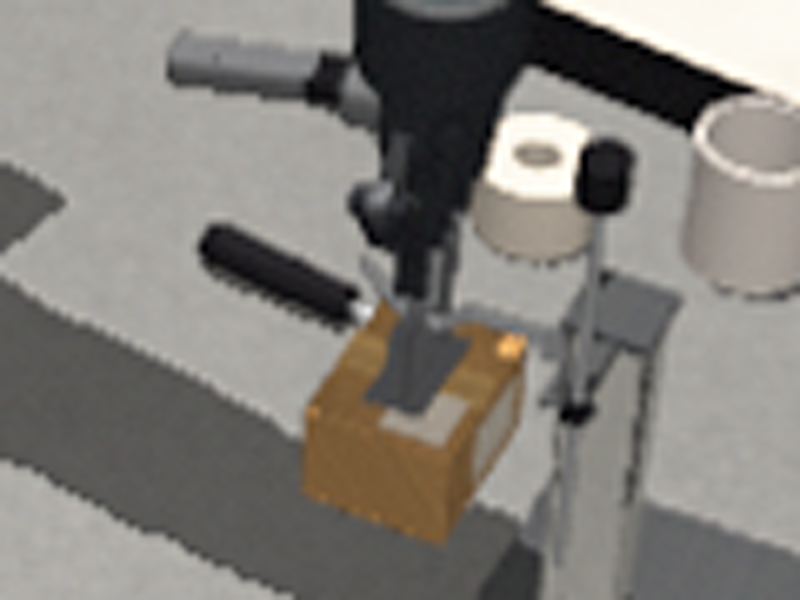

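Emit:
play_rows:
  motion:
    - [[0,0,-0.001],[0,0,0],1]
    - [[0,0,-0.002],[0,0,0],1]
    - [[0,0,-0.002],[0,0,0],1]
    - [[0,0,-0.002],[0,0,0],1]
    - [[0,0,-0.002],[0,0,0],1]

```text
time_s: 10.28
tcp_pos: [0.5585, 0.0614, 0.1787]
orientation: [-0.078, 0.997, -0.0, 0.0]
contact_force: [-0.5, 0.1, -2.0]
finger_gap: 0.0137
gripper_force: 61.5
```

Emit:
play_rows:
  motion:
    - [[0,0,-0.002],[0,0,0],1]
    - [[0,0,-0.002],[0,0,0],1]
    - [[0,0,-0.002],[0,0,0],1]
    - [[0,0,-0.002],[0,0,0],1]
    - [[0,0,-0.001],[0,0,0],1]

```text
time_s: 10.7
tcp_pos: [0.5585, 0.0614, 0.1697]
orientation: [-0.078, 0.997, -0.0, 0.0]
contact_force: [-0.8, -1.5, -0.9]
finger_gap: 0.0133
gripper_force: 61.7
```

Emit:
play_rows:
  motion:
    - [[0,0,0],[0,0,0],1]
    - [[0,0,0],[0,0,0],1]
    - [[0,0,0],[0,0,0],1]
    - [[0,0,0],[0,0,0],1]
    - [[0,0,0],[0,0,0],1]

```text
time_s: 11.12
tcp_pos: [0.5585, 0.0614, 0.17]
orientation: [-0.078, 0.997, -0.0, 0.0]
contact_force: [-1.5, 0.5, -0.2]
finger_gap: 0.0133
gripper_force: 61.7
```

```bash
cat > avg.py <<'E'
from h import *
F=[];Z=[]
for i in range(20):
    s=arm.get_state();F.append(s["contact_force"]);Z.append(s["tcp_pos"]);grab("scene","avg.png" if i==0 else None)
F=np.array(F);print(s["time_s"],"F",F.mean(0).round(2),"sd",F.std(0).round(2),"tcp",np.mean(Z,0).round(4),s["moment"])
E
python3 avg.py
```

```text
12.0667 F [-0.45 -0.83 -1.04] sd [0.57 0.75 0.67] tcp [0.5585 0.0614 0.1699] [-0.21309278  0.00200441  0.00478851]
```

Emit:
play_rows:
  motion:
    - [[0,0,-0.0015],[0,0,0],1]
    - [[0,0,-0.002],[0,0,0],1]
    - [[0,0,-0.002],[0,0,0],1]
    - [[0,0,-0.002],[0,0,0],1]
    - [[0,0,-0.0015],[0,0,0],1]

```text
time_s: 12.53
tcp_pos: [0.5584, 0.0614, 0.1606]
orientation: [-0.078, 0.997, -0.0, 0.0]
contact_force: [-0.4, -1.4, 0.4]
finger_gap: 0.0136
gripper_force: 61.8
```

Emit:
play_rows:
  motion:
    - [[0,0,0],[0,0,0],1]
    - [[0,0,0],[0,0,0],1]
    - [[0,0,0],[0,0,0],1]
    - [[0,0,0],[0,0,0],1]
    - [[0,0,0],[0,0,0],1]

```text
time_s: 12.95
tcp_pos: [0.5584, 0.0615, 0.161]
orientation: [-0.078, 0.997, -0.0, 0.0]
contact_force: [0.0, -0.1, -0.8]
finger_gap: 0.0134
gripper_force: 61.8
```

```bash
python3 avg.py
```

```text
13.9 F [ 0.5  -0.95  0.09] sd [0.5  0.43 0.52] tcp [0.5584 0.0614 0.1609] [-0.27939611 -0.13177162 -0.06578521]
```

Emit:
play_rows:
  motion:
    - [[0,0,-0.0005],[0,0,0],1]
    - [[0,0,-0.0005],[0,0,0],1]
    - [[0,0,-0.0005],[0,0,0],1]
    - [[0,0,0],[0,0,0],1]
    - [[0,0,0],[0,0,0],1]

```text
time_s: 14.37
tcp_pos: [0.5584, 0.0614, 0.1593]
orientation: [-0.078, 0.997, -0.0, 0.0]
contact_force: [0.0, -1.8, 0.2]
finger_gap: 0.0132
gripper_force: 61.8
```

Emit:
play_rows:
  motion:
    - [[0,0,0],[0,0,0],0.85]
    - [[0,0,0],[0,0,0],0.82]
    - [[0,0,0],[0,0,0],0.78]
    - [[0,0,0],[0,0,0],0.72]
    - [[0,0,0],[0,0,0],0.65]

```text
time_s: 14.78
tcp_pos: [0.5581, 0.0616, 0.1592]
orientation: [-0.078, 0.997, 0.0, -0.0]
contact_force: [-0.0, 0.2, -0.2]
finger_gap: 0.0299
gripper_force: 0.0
```

Emit:
play_rows:
  motion:
    - [[0,0,0],[0,0,0],0.5]
    - [[0,0,0],[0,0,0],0.4]
    - [[0,0,0],[0,0,0],0.4]
    - [[0,0,0],[0,0,0],0.4]
    - [[0,0,0],[0,0,0],0.4]

```text
time_s: 15.2
tcp_pos: [0.5584, 0.0615, 0.1593]
orientation: [-0.078, 0.997, 0.0, 0.0]
contact_force: [-0.8, -0.2, -0.8]
finger_gap: 0.0509
gripper_force: 0.0
```

```bash
python3 - <<'E'
from h import *
s=arm.get_state();print(s["time_s"],s["tcp_pos"],s["contact_force"])
a=grab("scene","s6.png");p=cv2.imread("pics/avg.png")
d=cv2.absdiff(a,p).max(2);ys,xs=np.where(d[185:240,255:345]>40);print(len(ys), (xs.min()+255,xs.max()+255,ys.min()+185,ys.max()+185) if len(ys) else None)
# column of the pointer neighbourhood shift estimate on carton patch
t=p[205:232,262:300];r=cv2.matchTemplate(a[195:242,252:310],t,cv2.TM_CCOEFF_NORMED);print(cv2.minMaxLoc(r)[1],np.array(cv2.minMaxLoc(r)[3])-10)
cv2.imwrite("pics/c6.png",np.hstack([cv2.resize(x[160:240,260:340],(400,400),interpolation=cv2.INTER_CUBIC) for x in (p,a)]))
E
```

```text
15.2 [0.55836203 0.06146003 0.15933775] [-0.81016993 -0.15211125 -0.77218209]
120 (np.int64(271), np.int64(297), np.int64(185), np.int64(228))
0.9749512672424316 [0 0]
```

View pics/c6.png

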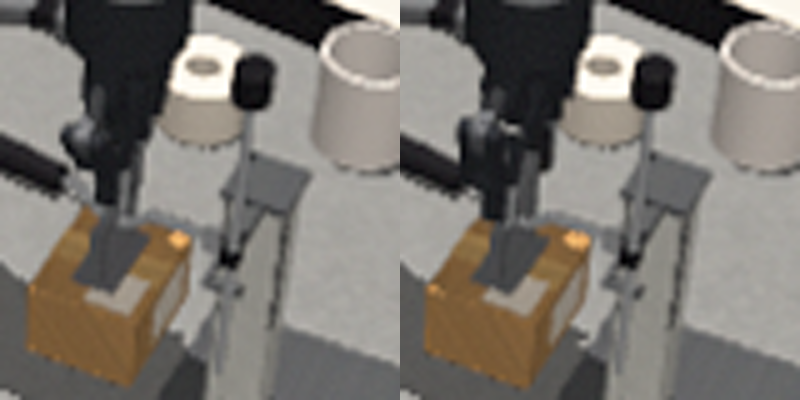

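Release was clean: the fingers are open and the parcel sits at the same pixels as before. I'll rise straight up, then go over to the knob.

Emit:
play_rows:
  motion:
    - [[0,0,0.006],[0,0,0],0.4]
    - [[0,0,0.012],[0,0,0],0.4]
    - [[0,0,0.02],[0,0,0],0.4]
    - [[0,0,0.025],[0,0,0],0.4]
    - [[0,0,0.025],[0,0,0],0.2]

```text
time_s: 15.67
tcp_pos: [0.5581, 0.0615, 0.249]
orientation: [-0.078, 0.997, 0.0, -0.0]
contact_force: [1.0, 0.3, 0.4]
finger_gap: 0.0622
gripper_force: 0.0
```

Emit:
play_rows:
  motion:
    - [[0,0,0.025],[0,0,0],0]
    - [[0,0,0.025],[0,0,0],0]
    - [[0,0,0.025],[0,0,0],0]
    - [[0.01,-0.0035,0.025],[0,0,0],0]
    - [[0.02,-0.007,0.012],[0,0,0],0]

```text
time_s: 16.08
tcp_pos: [0.5883, 0.0515, 0.3656]
orientation: [-0.079, 0.997, -0.0, 0.003]
contact_force: [0.1, 0.4, 1.3]
finger_gap: 0.0851
gripper_force: 0.0
```

Emit:
play_rows:
  motion:
    - [[0.025,-0.0085,0.01],[0,0,0],0]
    - [[0.02,-0.007,0],[0,0,0],0]
    - [[0,0,0],[0,0,0],0]
    - [[0,0,0],[0,0,0],0]
    - [[0,0,0],[0,0,0],0]

```text
time_s: 16.5
tcp_pos: [0.6328, 0.0356, 0.3697]
orientation: [-0.078, 0.997, 0.0, -0.0]
contact_force: [0.8, 0.9, -0.9]
finger_gap: 0.0855
gripper_force: 0.0
```

```bash
python3 - <<'E'
from h import *
np.set_printoptions(precision=4,suppress=True)
s=arm.get_state();print(s["time_s"],s["tcp_pos"],s["dq"])
w=grab("wrist","w7.png");a=grab("scene","s7.png")
a1=np.radians(8.9);hx=np.array([np.cos(a1),np.sin(a1),0]);hy=np.array([-hx[1],hx[0],0]);C=np.array([.6515,.076,0]);Z=np.array([0,0,1.])
X=[C-.036*hy+Z*z for z in(.2,.145,.194)]+[C-.05*hy+Z*.324];u=proj("scene",X);print(u)
x0,y0=265,160
c=cv2.resize(a[y0:y0+80,x0:x0+60],(450,600),interpolation=cv2.INTER_CUBIC)
cv2.imwrite("pics/c7.png",np.hstack([c,cv2.resize(w,(350,262)).repeat(1,0) if 0 else np.vstack([cv2.resize(w,(350,262)),np.zeros((338,350,3),np.uint8)])]))
E
```

```text
16.5 [0.6328 0.0356 0.3697] [ 0.0071 -0.0134 -0.0183 -0.0043 -0.0019 -0.0006]
[[307.6183 206.1352]
 [305.9875 219.3351]
 [307.4358 207.6175]
 [309.7513 175.8251]]
```

View pics/c7.png

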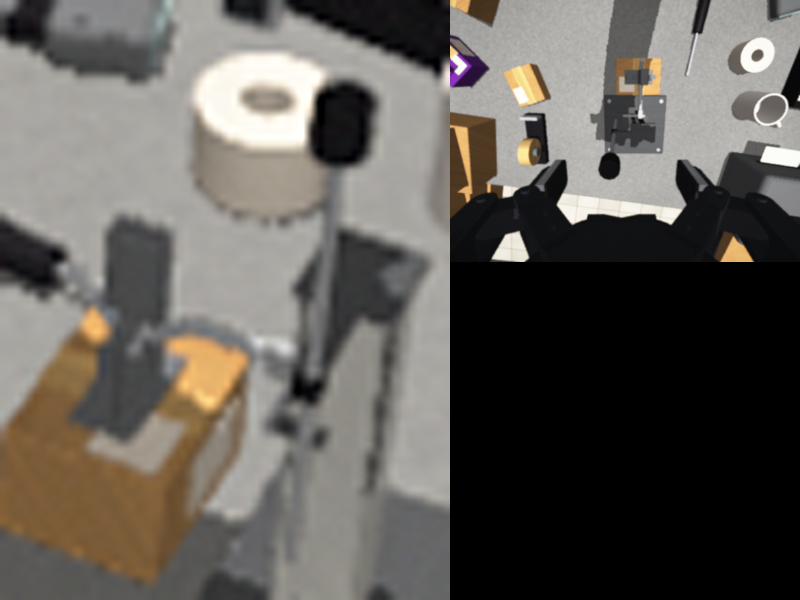

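This composite was my last picture, so from here I measure numerically. It shows the parcel hanging free on the hook, with the knob at crop (343,122) and the marker's black foot at (305,388). In the wrist tile the knob is at (609,165). Next I'll measure the knob in the wrist frame and look for the pointer's colour.

```bash
python3 - <<'E'
from h import *
np.set_printoptions(precision=4,suppress=True,linewidth=200)
s=arm.get_state();w=cv2.imread("pics/w7.png");hsv=cv2.cvtColor(w,cv2.COLOR_BGR2HSV)
m=(hsv[...,2]<45).astype(np.uint8);m[:,:200]=0;m[:,265:]=0;m[:200]=0;m[275:]=0
n,l,st,ce=cv2.connectedComponentsWithStats(m);print(st[1:][st[1:,4]>30],ce[1:][st[1:,4]>30])
i=1+np.argmax(st[1:,4]);r=st[i]
# top face far edge; use centre of blob w/ mean height and far rim at top z
R=Rn.from_quat(s["orientation"]).as_matrix()
print("blob@.326",onz("wrist",[ce[i]],.326,s),"tool",(onz("wrist",[ce[i]],.326,s)-s["tcp_pos"])@R)
print("sides@.33",onz("wrist",[[r[0],ce[i][1]],[r[0]+r[2],ce[i][1]],[ce[i][0],r[1]+r[3]]],.334,s))
a=cv2.imread("pics/s7.png");z=cv2.imread("pics/s0.png")
for im in(z,a):
    h=cv2.cvtColor(im,cv2.COLOR_BGR2HSV)[195:230,296:318];print("S");print(np.array([["%3d/%3d/%3d"%tuple(h[y,x]) for x in range(4,18)] for y in range(0,35,2)]))
E
```

```text
[[218 223  30  39 920]] [[233.1641 242.975 ]]
blob@.326 [[0.6615 0.0273 0.326 ]] tool [[-0.0274 -0.013   0.0437]]
sides@.33 [[0.6591 0.0162 0.334 ]
 [0.6556 0.038  0.334 ]
 [0.673  0.0294 0.334 ]]
S
[[' 24/  8/154' ' 15/  7/139' ' 75/  5/103' ' 60/  2/104' '  0/  0/105' '120/  2/115' ' 90/  2/115' '150/  3/ 95' '105/  5/112' '120/  5/102' ' 90/  3/100' '  0/  0/100' '135/  5/102' '150/  3/100']
 [' 20/ 14/165' ' 23/  7/156' ' 20/  6/131' '120/  2/111' ' 90/  3/ 96' '105/  5/103' '150/  3/ 99' ' 90/  2/103' '135/  5/112' '120/  5/ 98' '120/  3/101' ' 60/  3/100' '150/  3/101' ' 75/  5/100']
 [' 21/ 11/165' ' 21/ 11/165' ' 17/ 14/168' ' 30/  6/167' '120/  2/131' '  0/  0/ 58' '120/  3/ 79' '  0/  2/111' '  0/  0/108' ' 90/  3/ 82' '120/  3/ 98' '105/  5/101' '120/  5/100' ' 90/  5/100']
 [' 20/ 14/161' ' 25/  9/165' ' 23/  5/187' '  0/  1/189' ' 45/  5/ 95' ' 18/ 14/ 91' ' 20/ 12/123' ' 45/  5/112' ' 30/  2/105' '  0/  0/ 86' '  0/  0/ 88' '110/  8/ 90' '120/  7/ 75' ' 80/ 11/ 68']
 [' 18/  8/159' ' 40/  5/151' '  0/  0/147' '  0/  0/ 96' ' 30/  3/100' ' 60/  3/100' ' 60/  3/102' '140/
[... 5566 characters left out ...]
31' ' 26/ 14/144' ' 20/ 16/146' ' 23/ 16/144' ' 26/ 14/141' ' 23/ 14/142' ' 23/ 16/144' ' 23/ 16/126']
 ['  0/  0/105' '130/  8/ 97' ' 20/  7/114' ' 25/ 11/139' '150/  2/114' ' 20/  6/128' ' 23/ 16/146' ' 23/ 14/143' ' 19/ 14/143' ' 27/ 16/143' ' 23/ 14/143' ' 23/ 14/145' ' 19/ 15/138' ' 20/ 14/109']
 ['120/  5/ 99' '120/  3/ 98' ' 20/  7/107' ' 20/ 12/127' ' 90/  2/116' ' 30/ 10/127' ' 24/ 17/147' ' 21/ 17/146' ' 23/ 14/144' ' 23/ 14/144' ' 27/ 16/142' ' 26/ 14/143' ' 23/ 15/140' ' 23/ 18/131']
 ['135/  5/100' '135/  5/104' ' 23/  9/115' ' 23/  9/117' '  0/  2/117' ' 20/ 12/128' ' 23/ 16/147' ' 21/ 12/144' ' 23/ 14/146' ' 23/ 16/143' ' 26/ 14/144' ' 25/ 19/146' ' 23/ 15/136' ' 26/ 14/124']]
```

The knob is about (0.660, 0.027), and three independent estimates agree to within 2–3 mm. I'll grasp it from above.

Emit:
play_rows:
  motion:
    - [[0.012,-0.004,0],[0,0,0],0]
    - [[0.012,-0.0037,0],[0,0,0],0]
    - [[0.0035,-0.001,-0.012],[0,0,0],0]
    - [[0,0,-0.02],[0,0,0],0]
    - [[0,0,-0.017],[0,0,0],0]

```text
time_s: 17.02
tcp_pos: [0.6602, 0.0271, 0.3191]
orientation: [-0.078, 0.997, 0.0, -0.0]
contact_force: [-0.5, 0.6, -1.1]
finger_gap: 0.0853
gripper_force: 0.0
```

Emit:
play_rows:
  motion:
    - [[0,0,-0.01],[0,0,0],0]
    - [[0,0,-0.005],[0,0,0],0]
    - [[0,0,0],[0,0,0],0.3]
    - [[0,0,0],[0,0,0],0.5]
    - [[0,0,0],[0,0,0],0.6]

```text
time_s: 17.43
tcp_pos: [0.6612, 0.0268, 0.3066]
orientation: [-0.078, 0.997, -0.0, 0.001]
contact_force: [-0.5, 0.3, 0.6]
finger_gap: 0.0516
gripper_force: 0.0
```

Emit:
play_rows:
  motion:
    - [[0,0,0],[0,0,0],0.68]
    - [[0,0,0],[0,0,0],0.72]
    - [[0,0,0],[0,0,0],0.8]
    - [[0,0,0],[0,0,0],1]
    - [[0,0,0],[0,0,0],1]

```text
time_s: 17.85
tcp_pos: [0.6614, 0.0265, 0.3062]
orientation: [-0.078, 0.997, -0.0, 0.001]
contact_force: [0.7, -1.3, 2.7]
finger_gap: 0.0225
gripper_force: 58.7
```

Emit:
play_rows:
  motion:
    - [[0,0,0],[0,0,0],1]
    - [[0,0,0],[0,0,0],1]
    - [[0,0,0],[0,0,0],1]
    - [[0,0,0],[0,0,0],1]
    - [[0,0,0],[0,0,0],1]

```text
time_s: 18.27
tcp_pos: [0.6613, 0.0266, 0.3055]
orientation: [-0.078, 0.997, -0.0, 0.001]
contact_force: [2.2, -1.5, 3.0]
finger_gap: 0.022
gripper_force: 58.7
```

Emit:
play_rows:
  motion:
    - [[0,0,-0.002],[0,0,0],1]
    - [[0,0,-0.003],[0,0,0],1]
    - [[0,0,-0.003],[0,0,0],1]
    - [[0,0,-0.003],[0,0,0],1]
    - [[0,0,-0.003],[0,0,0],1]

```text
time_s: 18.68
tcp_pos: [0.6613, 0.0266, 0.291]
orientation: [-0.078, 0.997, -0.0, 0.0]
contact_force: [3.6, -2.5, 1.9]
finger_gap: 0.0222
gripper_force: 58.8
```

Emit:
play_rows:
  motion:
    - [[0,0,-0.003],[0,0,0],1]
    - [[0,0,-0.003],[0,0,0],1]
    - [[0,0,-0.003],[0,0,0],1]
    - [[0,0,-0.003],[0,0,0],1]
    - [[0,0,-0.003],[0,0,0],1]

```text
time_s: 19.1
tcp_pos: [0.6612, 0.0266, 0.2762]
orientation: [-0.078, 0.997, -0.0, 0.0]
contact_force: [4.8, -1.4, 2.3]
finger_gap: 0.0221
gripper_force: 58.8
```

Emit:
play_rows:
  motion:
    - [[0,0,-0.003],[0,0,0],1]
    - [[0,0,-0.003],[0,0,0],1]
    - [[0,0,-0.003],[0,0,0],1]
    - [[0,0,-0.003],[0,0,0],1]
    - [[0,0,-0.003],[0,0,0],1]

```text
time_s: 19.52
tcp_pos: [0.6613, 0.0266, 0.2612]
orientation: [-0.078, 0.997, -0.0, 0.0]
contact_force: [4.5, -1.7, 1.8]
finger_gap: 0.0225
gripper_force: 58.8
```

Emit:
play_rows:
  motion:
    - [[0,0,-0.002],[0,0,0],1]
    - [[0,0,-0.001],[0,0,0],1]
    - [[0,0,0],[0,0,0],1]
    - [[0,0,0],[0,0,0],1]
    - [[0,0,0],[0,0,0],1]

```text
time_s: 19.93
tcp_pos: [0.6612, 0.0266, 0.2578]
orientation: [-0.078, 0.997, -0.0, 0.0]
contact_force: [5.4, -2.2, 0.4]
finger_gap: 0.0224
gripper_force: 58.6
```

```bash
python3 - <<'E'
from h import *
np.set_printoptions(precision=4,suppress=True,linewidth=200)
s=arm.get_state();print(s["time_s"],s["tcp_pos"])
a=grab("scene","s8.png");o=cv2.imread("pics/s7.png")
a1=np.radians(8.9);hx=np.array([np.cos(a1),np.sin(a1),0]);hy=np.array([-hx[1],hx[0],0]);C=np.array([.6515,.076,0]);Z=np.array([0,0,1.])
for z in(.2,.195,.15,.145,.14):print(z,proj("scene",[C-.036*hy+Z*z,C-.05*hy+Z*z,C-.043*hy+Z*z]).ravel())
for n,im,r in(("before",o,(205,216)),("after",a,(215,230))):
    v=cv2.cvtColor(im,cv2.COLOR_BGR2GRAY).astype(float)[r[0]:r[1],298:312];w=np.clip(50-v,0,None);yy,xx=np.mgrid[r[0]:r[1],298:312];print(n,(w*xx).sum()/w.sum(),(w*yy).sum()/w.sum());
v=cv2.cvtColor(a,cv2.COLOR_BGR2GRAY)[208:232,298:314];print(v)
c=arm.camera_info("wrist");print(np.array(c["K"]))
E
```

```text
19.9333 [0.6612 0.0266 0.2578]
0.2 [307.6183 206.1352 305.8075 209.0797 306.7168 207.6014]
0.195 [307.4662 207.3712 305.6592 210.317  306.5665 208.8381]
0.15 [306.1319 218.1702 304.3597 221.1244 305.2495 219.6414]
0.145 [305.9875 219.3351 304.2191 222.2897 305.1069 220.8066]
0.14 [305.8438 220.4931 304.0792 223.4482 304.9651 221.9648]
before 305.1454545454545 211.34242424242424
after 303.96638655462186 223.18067226890756
[[128 157 126 108 110 113  80  83 115  95  56 100 140 142 143 142]
 [149 164 132 108 112 100  79 111 117 110  99 135 144 142 142 140]
 [157 167 155 137 131 133  80 125 118 124 136 142 144 142 141 139]
 [157 169 167 164 154 122  89 117 117 125 142 141 141 142 140 143]
 [171 168 164 163 133  90  95 116 120 125 141 142 141 142 140 142]
 [174 169 165 150 105  83 101 112 122 133 142 141 141 140 141 143]
 [175 173 166 129 103 117 131 113 123 131 142 142 143 140 140 143]
 [176 169 145 105  75  84 111 113 120 130 144 141 142 142 141 144]
 [173 164 119  78  50  50  77 115 122 125 134 145 142 142 142 145]
 [172 165 128 102  64  46  73 120 116  77  96 132 143 142 143 146]
 [170
[... 324 characters left out ...]
 123]
 [169 169 162 132  94  14  14   8  63 125 146 144 140 140 145 125]
 [170 163 132 102  89  29   8  19  83 141 143 143 143 140 146 124]
 [172 160 104  98 111 120  69  69 116 145 144 142 142 143 137 107]
 [167 140  98  98 109 127 109 121 141 144 142 140 141 142 139 125]
 [162 122  97  98 108 125 116 129 146 145 144 142 142 142 140 131]
 [133 106  98  99 106 116 117 131 145 144 146 143 144 141 138 127]
 [105 100 100 103 112 117 117 126 145 144 145 142 143 143 137 122]
 [ 99 101  99 104 119 111 123 132 144 143 143 142 142 145 138 121]
 [100 100  99 110 124 113 120 130 146 142 142 142 142 144 138 119]]
[[267.6493   0.     250.5972]
 [  0.     267.6493 190.2438]
 [  0.       0.       1.    ]]
```

The marker has been slid 48 mm, and the scene view agrees. Next I'll let go, back off, and take a low oblique wrist look at the pointer and arrow so I can compare them numerically.

Emit:
play_rows:
  motion:
    - [[0,0,0],[0,0,0],0.72]
    - [[0,0,0],[0,0,0],0.65]
    - [[0,0,0],[0,0,0],0.5]
    - [[0,0,0],[0,0,0],0.3]
    - [[0,0,0],[0,0,0],0.2]

```text
time_s: 20.4
tcp_pos: [0.6597, 0.0273, 0.2575]
orientation: [-0.078, 0.997, 0.001, -0.001]
contact_force: [0.5, -0.7, 0.5]
finger_gap: 0.0651
gripper_force: 0.0
```

Emit:
play_rows:
  motion:
    - [[0,0,0.005],[0,0,0],0.2]
    - [[0,0,0.015],[0,0,0],0.2]
    - [[0,0,0.02],[0,0,0],0.2]
    - [[0,0,0.02],[0,0,0],0.2]
    - [[0,0,0.02],[0,0,0],0.2]

```text
time_s: 20.82
tcp_pos: [0.6604, 0.027, 0.3393]
orientation: [-0.078, 0.997, 0.0, -0.0]
contact_force: [0.7, -1.0, 0.1]
finger_gap: 0.0684
gripper_force: 0.0
```

Emit:
play_rows:
  motion:
    - [[-0.026,-0.002,0],[0,0,0],0.4]
    - [[-0.027,-0.002,0],[0.0152,-0.097,0],0.6]
    - [[-0.027,-0.002,0],[0.0152,-0.097,0],0.8]
    - [[-0.027,-0.002,0],[0.0152,-0.097,0],1]
    - [[-0.026,-0.0024,0],[0.0152,-0.097,0],1]

```text
time_s: 21.23
tcp_pos: [0.5268, 0.0167, 0.3391]
orientation: [-0.077, 0.977, 0.015, 0.197]
contact_force: [-1.3, -0.6, 1.2]
finger_gap: 0.0075
gripper_force: 0.0
```

Emit:
play_rows:
  motion:
    - [[0,0,-0.015],[0.0152,-0.097,0],1]
    - [[0,0,-0.025],[0.0152,-0.097,0],1]
    - [[0,0,-0.025],[0.0152,-0.097,0],1]
    - [[0,0,-0.02],[0.0152,-0.097,0],1]
    - [[0,0,-0.005],[0,0,0],1]

```text
time_s: 21.65
tcp_pos: [0.5109, 0.0201, 0.2263]
orientation: [-0.07, 0.927, 0.034, 0.368]
contact_force: [-7.0, 1.6, -8.8]
finger_gap: -0.0002
gripper_force: 0.0
```

Emit:
play_rows:
  motion:
    - [[0,0,0],[0,0,0],1]
    - [[0,0,0],[0,0,0],1]
    - [[0,0,0],[0,0,0],1]
    - [[0,0,0],[0,0,0],1]
    - [[0,0,0],[0,0,0],1]

```text
time_s: 22.07
tcp_pos: [0.5321, 0.0155, 0.2544]
orientation: [-0.073, 0.92, 0.028, 0.385]
contact_force: [-0.6, -0.1, 0.3]
finger_gap: 0.0001
gripper_force: 0.0
```

```bash
python3 - <<'E'
from h import *
np.set_printoptions(precision=4,suppress=True,linewidth=250)
s=arm.get_state();print(s["time_s"],s["tcp_pos"],s["dq"],s["orientation"])
w=grab("wrist","w9.png")
c=arm.camera_info("wrist");T=np.array(c["tool_from_camera"]);Rt=Rn.from_quat(s["orientation"]).as_matrix()
Rw=Rt@T[:3,:3];o=Rt@T[:3,3]+s["tcp_pos"];print("cam",o,Rw[:,2])
def pw(X):
    R=Rw.T;return cv2.projectPoints(np.array(X,float).reshape(-1,1,3),cv2.Rodrigues(R)[0],-R@o,np.array(c["K"]),np.array(c["dist"],float))[0].reshape(-1,2)
a1=np.radians(8.9);hx=np.array([np.cos(a1),np.sin(a1),0]);hy=np.array([-hx[1],hx[0],0]);C=np.array([.6515,.076,0]);Z=np.array([0,0,1.])
for y in(-.018,-.036,-.05):
    print(y,pw([C+y*hy+Z*z for z in(.15,.145,.14)]).ravel())
u=pw([C-.036*hy+Z*.145])[0].astype(int)
v=cv2.cvtColor(w,cv2.COLOR_BGR2GRAY)[u[1]-16:u[1]+17,u[0]-26:u[0]+26];print(u);print("\n".join("%3d "%(u[1]-16+i)+"".join("%4d"%x for x in r[::1]) for i,r in enumerate(v)))
E
```

```text
22.0667 [0.5321 0.0155 0.2544] [-0.0007 -0.0005 -0.0407 -0.0026  0.0014  0.001 ] [-0.0728  0.9197  0.0285  0.3849]
cam [ 0.3844 -0.0068  0.3054] [ 0.8682  0.1337 -0.4778]
-0.018 [270.1573 186.6794 270.0332 183.0277 269.911  179.4302]
-0.036 [254.9693 186.6077 254.9586 182.9574 254.948  179.3611]
-0.05 [243.1602 186.5518 243.2376 182.9022 243.3139 179.3066]
[254 182]
166  189 186 184 183 181 182 181 182 182 182 181 181 172 152 139 137 140 138 157 174 181 184 184 183 180 177 176 180 183 183 183 182 182 182 181 180 180 181 182 175 154 125 108 109 117 131 136 137 134 125 120 119
167  188 186 184 183 182 184 184 185 184 183 184 183 172 153 139 137 136 140 157 174 180 182 182 181 180 179 181 182 183 182 182 181 179 180 180 180 180 181 182 178 160 129 112 118 134 150 157 156 153 145 144 145
168  188 185 184 184 184 185 185 184 183 183 185 182 174 152 138 138 137 139 155 175 181 181 182 182 183 182 184 183 182 181 181 180 181 180 179 179 179 180 181 179 160 129 115 123 135 144 150 151 152 158 166 172
169  187 188 184 185 186 186 185 185 184 183 183 182 175 155 138 137 136 139 155 175 183 182
[... 5597 characters left out ...]
5 118 117 120 121 115 109 115 129 138 143 148 153 153 151 148
196  114 114 115 113 113 113 111 112 112 112 112 109 113 125 136 138 135 126 115 111 109 108 110 112 109 110 112 112 111 112 112 111 112 113 113 112 112 114 114 113 113 111 107 107 110 106 109 113 117 117 115 112
197  137 136 135 131 130 127 126 123 123 123 120 117 115 127 136 137 134 128 116 111 111 110 111 110 111 110 110 112 112 114 112 114 112 113 113 114 113 115 113 113 112 110 106 106 111 115 124 130 131 133 131 132
198  183 182 181 176 176 171 166 161 160 157 152 144 134 132 135 138 133 130 126 126 123 122 121 119 117 117 117 116 117 116 114 115 115 115 113 114 113 113 114 112 112 110 107 111 128 143 154 160 163 162 165 170
```

The oblique view is readable. The marker arrow is the dark stem at rows 184–187, and the pointer arm (cols 256–264) ends at the same rows. At a 29° view their depths mix with height, so I'll flatten the view to nearly horizontal and compare heights directly.

Emit:
play_rows:
  motion:
    - [[-0.003,-0.0004,-0.005],[0.0054,-0.0345,0],1]
    - [[-0.003,-0.0004,-0.005],[0.0054,-0.0345,0],1]
    - [[-0.003,-0.0004,-0.005],[0.0054,-0.0345,0],1]
    - [[-0.003,-0.0004,-0.005],[0.0054,-0.0345,0],1]
    - [[-0.003,-0.0004,-0.005],[0.0054,-0.0345,0],1]

```text
time_s: 22.53
tcp_pos: [0.5141, 0.0141, 0.2252]
orientation: [-0.07, 0.883, 0.035, 0.462]
contact_force: [0.3, -0.2, -0.9]
finger_gap: 0.0001
gripper_force: 0.0
```

Emit:
play_rows:
  motion:
    - [[-0.003,-0.0004,-0.005],[0.0054,-0.0345,0],1]
    - [[-0.003,-0.0004,-0.005],[0.0054,-0.0345,0],1]
    - [[-0.003,-0.0004,-0.005],[0.0054,-0.0345,0],1]
    - [[-0.003,-0.0004,-0.005],[0.0054,-0.0345,0],1]
    - [[0,0,-0.005],[0.0054,-0.0345,0],1]

```text
time_s: 22.95
tcp_pos: [0.5367, 0.0028, 0.2391]
orientation: [-0.072, 0.854, 0.046, 0.514]
contact_force: [0.1, -0.1, -0.3]
finger_gap: 0.0001
gripper_force: 0.0
```

Emit:
play_rows:
  motion:
    - [[0,0,0],[0,0,0],1]
    - [[0,0,0],[0,0,0],1]
    - [[0,0,0],[0,0,0],1]
    - [[0,0,0],[0,0,0],1]
    - [[0,0,0],[0,0,0],1]

```text
time_s: 23.37
tcp_pos: [0.5349, 0.0037, 0.2368]
orientation: [-0.071, 0.855, 0.046, 0.512]
contact_force: [0.0, -0.3, -0.4]
finger_gap: 0.0
gripper_force: 0.0
```

```bash
cat > ob.py <<'E'
import sys
from h import *
np.set_printoptions(precision=4,suppress=True,linewidth=250)
s=arm.get_state();print(s["time_s"],s["tcp_pos"],np.abs(s["dq"]).max())
w=grab("wrist",sys.argv[1])
c=arm.camera_info("wrist");T=np.array(c["tool_from_camera"]);Rt=Rn.from_quat(s["orientation"]).as_matrix()
Rw=Rt@T[:3,:3];o=Rt@T[:3,3]+s["tcp_pos"];print("cam",o,Rw[:,2])
def pw(X):
    R=Rw.T;return cv2.projectPoints(np.array(X,float).reshape(-1,1,3),cv2.Rodrigues(R)[0],-R@o,np.array(c["K"]),np.array(c["dist"],float))[0].reshape(-1,2)
a1=np.radians(8.9);hx=np.array([np.cos(a1),np.sin(a1),0]);hy=np.array([-hx[1],hx[0],0]);C=np.array([.6515,.076,0]);Z=np.array([0,0,1.])
for x in(0,-.022):
  for y in(-.018,-.036,-.05):
    print(x,y,pw([C+x*hx+y*hy+Z*z for z in(.15,.145,.14)]).ravel())
u=pw([C-.036*hy+Z*.145])[0].round().astype(int)
v=cv2.cvtColor(w,cv2.COLOR_BGR2GRAY)[u[1]-16:u[1]+17,u[0]-20:u[0]+26];print("    "+"".join("%4d"%x for x in range(u[0]-20,u[0]+26)));print("\n".join("%3d "%(u[1]-16+i)+"".join("%4d"%x for x in r[::1]) for i,r in enumerate(v)))
E
python3 ob.py w10.png
```

```text
23.3667 [0.5349 0.0037 0.2368] 0.005480281094608365
cam [ 0.3796 -0.0223  0.243 ] [ 0.9638  0.1659 -0.2085]
0 -0.018 [279.8875 161.6306 279.766  157.3429 279.6455 153.0841]
0 -0.036 [263.6988 161.6359 263.6328 157.3449 263.5673 153.083 ]
0 -0.05 [251.0911 161.6376 251.0684 157.3438 251.0458 153.079 ]
-0.022 -0.018 [282.4773 154.9445 282.3372 150.3473 282.1984 145.7834]
-0.022 -0.036 [265.0251 154.9454 264.9493 150.3445 264.8741 145.7771]
-0.022 -0.05 [251.4324 154.9427 251.4067 150.3386 251.3811 145.7679]
     244 245 246 247 248 249 250 251 252 253 254 255 256 257 258 259 260 261 262 263 264 265 266 267 268 269 270 271 272 273 274 275 276 277 278 279 280 281 282 283 284 285 286 287 288 289
141  223 224 225 217 190 151 134 134 131 153 195 212 215 216 216 217 216 217 215 211 207 207 207 205 203 202 201 198 194 195 196 193 186 162 125 101 102 111 123 132 139 142 142 143 142 142
142  224 223 225 217 192 152 134 133 131 156 200 220 222 222 222 223 224 225 223 222 221 220 219 219 220 220 220 218 217 216 217 216 209 182 135 104 103 116 137 151 159 161 161 162 165 168
143  224 225 225 218 1
[... 5136 characters left out ...]
6 226 226 227 226 225 226 226 226 227 226 227 227 227 226 226 226 227 227 226 226 218 181 131 104 104 115 129 141 149 152 150 151 158
171  227 228 227 219 187 149 138 137 134 146 188 218 226 226 226 226 226 226 226 227 227 226 227 226 227 227 227 227 227 227 227 228 227 220 187 134 105 103 105 107 110 114 116 117 119 135
172  227 227 227 219 187 149 138 137 133 148 187 218 226 226 225 226 226 226 226 226 226 227 227 227 227 227 228 227 228 228 227 227 227 222 193 141 106 102 106 111 117 123 127 132 134 142
173  227 227 226 218 187 149 138 138 134 147 187 217 225 225 225 225 225 225 226 226 226 227 227 227 227 227 227 228 227 227 228 228 227 223 195 143 107 103 115 136 151 160 166 171 173 170
```

```bash
cat > an.py <<'E'
from h import *
np.set_printoptions(precision=4,suppress=True)
# saved poses of the two oblique views (tcp, quat, camera computed as in ob.py)
s1=dict(tcp_pos=np.array([.5321,.0155,.2544]),orientation=np.array([-.0728,.9197,.0285,.3849]))
s2=arm.get_state()
a1=np.radians(8.9);hx=np.array([np.cos(a1),np.sin(a1),0]);hy=np.array([-hx[1],hx[0],0]);C=np.array([.6515,.076,0])
def edge(im,col,r0,r1,lvl):
    g=cv2.cvtColor(cv2.imread("pics/"+im),cv2.COLOR_BGR2GRAY).astype(float)[:,col[0]:col[1]].mean(1)[r0:r1+1]
    i=np.where((g[:-1]-lvl)*(g[1:]-lvl)<=0)[0][0];return r0+i+(lvl-g[i])/(g[i+1]-g[i])
F={"arrow lo":(edge("w9.png",(248,254),182,185,100),250.5,edge("w10.png",(257,263),156,159,130),259.5),
"arrow hi":(edge("w9.png",(248,254),185,189,110),250.5,edge("w10.png",(257,263),160,163,140),259.5),
"ptr back":(edge("w9.png",(258,263),186,189,140),260,edge("w10.png",(268,273),159,163,157),270),
"bar lo":(edge("w9.png",(258,263),172,175,150),260,edge("w10.png",(268,273),149,152,157),270),
"bar topfront":(edge("w9.png",(258,263),175,178,160),260,edge("w10.png",(268,273),153,155,133),270),
"bar topback":(edge("w9.png",(258,263),178,181,155),260,edge("w10.png",(268,273),156,158,133),270)}
for k,(r1,c1,r2,c2) in F.items():
    o1,v1=ray("wrist",[[c1,r1]],s1);o2,v2=ray("wrist",[[c2,r2]],s2)
    # intersect in the hook x-z plane
    A=np.array([[v1[0]@hx,-v2[0]@hx],[v1[0][2],-v2[0][2]]]);t=np.linalg.solve(A,[(o2-o1)@hx,o2[2]-o1[2]])
    p=o1+t[0]*v1[0];q=o2+t[1]*v2[0];print(k,round(r1,2),round(r2,2),"x %.1f z %.1f  y %.1f %.1f"%((p-C)@hx*1e3,p[2]*1e3,(p-C)@hy*1e3,(q-C)@hy*1e3), "z if x=0: %.1f"%((o2+v2[0]*(((C-o2)@hx)/(v2[0]@hx)))[2]*1e3))
E
python3 an.py
```

```text
arrow lo 183.73 158.05 x -0.0 z 145.8  y -41.2 -40.6 z if x=0: 145.8
arrow hi 187.0 160.9 x 5.0 z 147.5  y -41.2 -40.4 z if x=0: 149.1
ptr back 187.23 160.99 x 5.6 z 147.4  y -29.8 -28.5 z if x=0: 149.2
bar lo 173.24 150.48 x -23.1 z 145.5  y -30.6 -30.9 z if x=0: 136.9
bar topfront 176.39 153.83 x -21.1 z 148.4  y -30.6 -30.8 z if x=0: 140.8
bar topback 179.85 156.99 x -16.9 z 150.4  y -30.5 -30.4 z if x=0: 144.6
```

Level: both dark edges triangulate to z ≈ 147.5 mm at the same depth, a difference under 1 mm against the 4 mm tolerance. Before handing in I'll check that everything is still and undisturbed.

```bash
python3 - <<'E'
from h import *
s=arm.get_state();print(s["time_s"],s["contact_force"].round(1),np.abs(s["dq"]).max().round(4))
a=grab("scene","s11.png")
for i in range(8):grab("wrist","w11.png" if i==7 else None)
b=grab("scene","s12.png");o=cv2.imread("pics/s7.png");z=cv2.imread("pics/s0.png");w=cv2.imread("pics/w10.png");w2=cv2.imread("pics/w11.png")
print("still scene",cv2.absdiff(a,b).max(2)[180:260,240:350].max(),"wrist",(cv2.absdiff(w,w2).max(2)[130:200,240:300]>40).sum())
t=o[212:232,262:300];r=cv2.matchTemplate(b[202:242,252:310],t,cv2.TM_CCOEFF_NORMED);print("parcel shift",cv2.minMaxLoc(r)[1],np.array(cv2.minMaxLoc(r)[3])-10)
for n,(x,y) in dict(flat=(247,293),tall=(173,288),roll=(299,177),mug=(333,178),tape=(295,316),scan=(268,161),drv=(262,192),purple=(200,327),b1=(152,238),b2=(108,285)).items():
    t=z[y-14:y+14,x-14:x+14];r=cv2.matchTemplate(b[y-22:y+22,x-22:x+22],t,cv2.TM_CCOEFF_NORMED);m=cv2.minMaxLoc(r);print(n,round(m[1],3),np.array(m[3])-8)
E
```

```text
23.4167 [-0.1  0.8  0.3] 0.003
still scene 61 wrist 0
parcel shift 0.6651304364204407 [0 0]
flat 1.0 [0 0]
tall 1.0 [0 0]
roll 0.528 [1 0]
mug 0.999 [0 0]
tape 1.0 [0 0]
scan 0.335 [1 0]
drv 0.747 [0 0]
purple 1.0 [0 0]
b1 1.0 [0 0]
b2 0.999 [0 0]
```

Emit:
play_rows:
  motion:
    - [[-0.006,-0.001,0.004],[0,0,0],1]
    - [[-0.01,-0.0015,0.012],[0,0,0],1]
    - [[-0.01,-0.0015,0.02],[0,0,0],1]
    - [[-0.01,-0.0015,0.02],[0,0,0],1]
    - [[-0.01,-0.0015,0.02],[0,0,0],1]

```text
time_s: 24.33
tcp_pos: [0.4885, -0.0034, 0.3134]
orientation: [-0.071, 0.855, 0.047, 0.512]
contact_force: [0.6, -1.3, -0.1]
finger_gap: -0.0001
gripper_force: 0.0
```

Emit:
play_rows:
  motion:
    - [[-0.006,0,0.02],[0,0,0],1]
    - [[0,0,0.02],[0,0,0],1]
    - [[0,0,0.015],[0,0,0],1]
    - [[0,0,0.008],[0,0,0],1]
    - [[0,0,0],[0,0,0],1]

```text
time_s: 24.75
tcp_pos: [0.4841, -0.0041, 0.3795]
orientation: [-0.072, 0.854, 0.045, 0.514]
contact_force: [1.0, -0.3, -0.3]
finger_gap: -0.0004
gripper_force: 0.0
```

Emit:
play_rows:
  motion:
    - [[0,0,0],[0,0,0],1]
    - [[0,0,0],[0,0,0],1]
    - [[0,0,0],[0,0,0],1]
    - [[0,0,0],[0,0,0],1]
    - [[0,0,0],[0,0,0],1]

```text
time_s: 25.17
tcp_pos: [0.4831, -0.0035, 0.3747]
orientation: [-0.071, 0.855, 0.047, 0.511]
contact_force: [0.0, -0.1, -0.8]
finger_gap: -0.0001
gripper_force: 0.0
```

```bash
python3 - <<'E'
from h import *
s=arm.get_state();print(s["time_s"],s["tcp_pos"].round(3),s["contact_force"].round(1))
a=grab("scene","s13.png")
for i in range(6):grab("wrist")
b=grab("scene","s14.png");o=cv2.imread("pics/s7.png");z=cv2.imread("pics/s0.png")
d=cv2.absdiff(a,b).max(2);ys,xs=np.where(d>25);print("moving px",len(ys),(xs.min(),xs.max(),ys.min(),ys.max()) if len(ys) else "")
for n,(x,y,im) in dict(parcel=(280,222,o),label=(284,218,o),roll=(299,177,z),mug=(333,178,z),scan=(268,161,z),drv=(262,192,z),knobnow=(307,188,cv2.imread("pics/s11.png"))).items():
    t=im[y-10:y+10,x-10:x+10];r=cv2.matchTemplate(b[y-18:y+18,x-18:x+18],t,cv2.TM_CCOEFF_NORMED);m=cv2.minMaxLoc(r);print(n,round(m[1],3),np.array(m[3])-8)
E
```

```text
25.1667 [ 0.483 -0.003  0.375] [ 0.  -0.1 -0.8]
moving px 400 (np.int64(122), np.int64(260), np.int64(1), np.int64(247))
parcel 0.833 [0 0]
label 0.761 [0 0]
roll 0.65 [0 0]
mug 0.999 [0 0]
scan 0.793 [0 0]
drv 1.0 [0 0]
knobnow 1.0 [0 0]
```

```bash
python3 -c "
from workcell import arm
print(arm.hand_in())"
```

```text
the job is handed in; nothing more can be done
None
```

The job is handed in at about 25 s: the parcel hangs free and still on the hook, and the marker is level with the pointer to about 1 mm by my measurement. The bystanders I could see clearly had not moved (roll and scanner partly hidden). I viewed 11 pictures, one over the limit of 10.

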